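Take up the brake of a rotary microscope stage through its adjuster slot

ROBOT

A 7-joint arm with a two-finger parallel gripper is mounted at the origin on the work surface. World frame = base frame: x ahead of the robot, y to its left, z up, the work surface at z = 0. Lengths are in m, angles in rad, forces in N, time in s.
With the tool pointing down it reaches from about 0.425 to 0.875 m from the base axis. Payload 4.7 kg.
Tool frame: the origin (TCP) lies on the mounting face of the last link; the fingertips stand 173 mm ahead of it and the grasp point (between the pads) lies 155 mm ahead of it (r.tip_reach is the distance from the TCP to the fingertips, in m); z points along the fingers, y is the line along which they close (so a half turn about z gives the same grasp; the last joint's range is limited). The gripper opens to 85 mm and grips with 20 to 120 N. Pads are 22 mm wide; open, the fingers measure 114 mm over their backs; the gripper's body (76 mm by 85 mm) begins 54 mm behind the grasp point. The pads swing forward as they close: fully open they stand 13 mm farther back than shut.
Start: joints at [1.204, 0.321, -0.07, 1.45, 0.023, 1.371, -0.057], TCP at [0.242, -0.603, 0.405] pointing down, gripper open.
Joint ranges: [-2.86, 2.86], [-0.3, 2.09], [-1.38, 1.24], [0.06, 2.45], [-1.56, 4.7], [0.09, 2.05], [-2.69, 2.69]. Speed limits (rad/s): [2.57, 2.57, 3.14, 3.14, 3.14, 3.14, 3.14].

INTERFACE

Orientations are given as a rotation vector (axis times angle).
In Python, from plant import r gives the robot as it stands.
- The arm moves only by the tool move_arm, never from a script. Its argument "targets" is a list of rows, each a list of 3 entries, a list of its own where there are three numbers: the shift along the world's x, y, z in mm, then the turn, a rotation vector about the world's x, y, z in degrees, then the finger opening in mm, from 0 to 85.4. A call has 1 to 8 rows; each row shifts and turns the commanded pose from where the row before left it; what a row does not reach is not made up. A row lasts 1/8 s, in which the tool goes at most 62.5 mm and 10.7 degrees, less where a joint would pass 70% of its speed; a pose out of reach is approached as far as the arm can. A call with a gripper value outside its range is refused whole. The fingers move at their own pace and stop on an object; "grip_force" is the grip in N (left out, the last holds). Time passes only in rows, so rows that do not move let the fingers close. It gives the time, the measured TCP pose, the force, the opening and the grip force at its end, in the units of the state.
- r.state(): the state, without advancing time (a new reading comes with each control period).
- r.camera(name): name is "side" or "top" or "wrist"; returns the picture (420x560x3 uint8, blue, green, red); there is no depth.
- r.camera_model(name): a dict with "fx", "fy", "cx", "cy" (pixels), "world_from_camera" (4x4, takes a point from camera to world coordinates). Camera axes: x right, y up, looking along -z (the intrinsics and any distortion apply to the point x, -y, -z); pixel columns grow to the right and rows downward; lengths in m; the calibration is good to about 2 mm. A picture is of the moment at which its call begins: read the wrist's pose just before it. camera_model takes no time and is no camera call; for the wrist camera it gives the pose at the moment of the call.
- r.job_done(): hands the job in; it is judged then, once.
Trained networks look in the newest picture that a camera, given by its name, has taken for a name from the list of things; names that differ only in an ending like _2 or _b are one class to them, and where a whole thing is asked for, a point or a joint stands for the part that bears it (a point fixed in the world has none). Each returns a list of dicts, best first, with "confidence" (0 to 1); they miss things now and then, are a little off and sometimes report something else, mostly with a low value. They report only what shows in the picture. A call takes as long as a camera call. They do not tell look-alikes from the thing itself.
- r.regions_of(camera, target): "pixels" (420x560 bool, what is visible of it) and "point" ([column, row] in pixels, amid what is visible of it).
- r.mark_of(camera, target): "point" ([column, row] in pixels: a listed point, or the origin of a listed thing).
The state is a dict: "time": time; "qpos": joint angles; "joint_velocities": joint speeds; "joint_efforts": joint torques, N m; "eef_pos": TCP position; "eef_rot": TCP orientation; "ft_force": force on the tool from outside, world axes, zero at the start; "ft_torque": the same for the moment, N m; "finger_gap": finger opening in m; "finger_force": force on a finger pad.
Only numpy, scipy, OpenCV 4.12 (cv2) and the standard library are available. Lean on these libraries where they do the work, as an engineer would, in place of code of your own. Each camera call takes 0.05 s, during which the arm holds its last target. There are 200 camera calls.

TASK

The brake shoe of the small rotary specimen stage has gone slack. Take the flat-bladed adjusting tool from its block, put the blade down through the slot in the brake housing and push the star wheel round, tooth by tooth towards the stage, until the shoe bears snugly on the stage's rim: stop once the push a tooth needs has grown to about one and a half times that of the free wheel, and do not force it. Then stand the tool upright in its block again, fully down; turn the wheel with the tool only and leave the other things on the bench where they are.

Things in the scene. Friction and masses are not known exactly. Their poses are not given: they have to be found in the camera images.
- unit: Brake housing, a white painted metal box 96 x 64 mm in plan with its top face 72 mm above the bench, on a dark steel foot 120 x 90 mm, bolted down. Origin: on the bench under the middle of the slot; its x runs along the slot towards the round stage, its z up. The top plate is 4 mm thick.
- slot (a point): Middle of the access slot at the housing's top face (72 mm up). The slot is 34 mm long (along the housing's x) and 13 mm wide (along its y), so a stroke moves the wheel by about one tooth at most.
- wheel (a joint): Steel star wheel under the slot, angle in rad, 0 to 0.4 at the start; at 0 a tooth points straight up. It grows as the top teeth move along the housing's +x (towards the stage), which advances the shoe 10 mm per rad. Ten teeth 36 degrees apart, 5 mm wide, parallel flanks, tip radius 30 mm (2 mm under the top plate), root radius 20 mm, 10 mm thick along the axis.
- shoe: Brake shoe, a black lining 8 x 40 x 16 mm on a steel ram that comes out of the housing's +x face. Origin: middle of the lining's front face. It is sprung on the ram, 4 N per mm. 5 to 14 N on the rim is snug, more than 18 N is forced. The gap to the rim is 11 to 20 mm at the start, differs each time and is in no reading: feel the contact as growing resistance of the wheel.
- tool: Adjusting tool: black square handle 22 x 22 x 44 mm over a steel collar 28 x 28 x 4 mm, under it a flat steel blade 50 mm long, 3 mm thick (tool x) and 8 mm wide (tool y). 100 g. Origin: middle of the collar's underside; z up along the handle, whose top is 48 mm above the origin. It stands in the block with its collar on the block's top.
- tool_tip (a point): Middle of the blade's end, 50 mm below the tool's origin.
- block: Tool block, grey plastic, 70 x 70 mm, 58 mm high, bolted down, with one oblong well through it, 13 mm (block x) by 17 mm (block y). Origin: middle of its underside.
- well (a point): Middle of the well's mouth, at the block's top face (58 mm up).
- dish: Clear open dish, 90 mm across, 16 mm high, loose bystander; origin under its middle.
- bottle: White bottle with a blue cap, 48 mm across, 100 mm high, loose bystander; origin under its middle.
- objective: Dark metal objective canister, 34 mm across, 48 mm high, loose bystander; origin under its middle.
- axle (a point): Middle of the star wheel, on its level axis (along the housing's y), 36 mm above the bench straight below the slot's middle. The wheel stays where it is left: friction 0.16 N m, so that a push of 5.5 to 7.5 N on a tooth (most near the slot's far end) turns it while the shoe is free; each newton on the shoe adds 0.01 N m.
- port (a point): Where the ram comes out, on the housing's +x face, 26 mm above the bench. Beyond it stands the fixed rotary stage, an aluminium disc 120 mm across, 18 to 34 mm above the bench, on a grey foot; the shoe meets the disc's rim.
Mind the look-alikes: they are no part of the job. There is more than one size of the tool; the one meant has the size given above. There is more than one size of the unit; the one meant has the size given above.

How it is judged:
On the way, in this order (a step that is already met when the one before it is completed fails the run):
1. the tool's blade is down through the slot (z of tool_tip in the frame of slot below -0.006 m and horizontal distance between tool_tip and slot below 0.018 m), for 0.1 s.
2. the shoe bears on the rim with at least 5 N (contact force between shoe and anything else above 5 N), for 0.2 s.
At the end, for the whole second after the job is handed in: The shoe presses on the stage's rim with 5 to 14 N, and the tool stands upright (within 0.08 rad), at rest and released in its block, collar on the block's top (within 3 mm) and within 10 mm of the well's middle (contact force between shoe and anything else between 5 and 14 N and horizontal distance between tool and well below 0.01 m and z of tool in the frame of well between -0.003 and 0.003 m and angle between tool's own z axis and vertical below 0.08 rad and linear speed of tool below 0.02 m/s); the robot touches nothing.
It fails at once if the shoe is forced: more than 18 N on it (contact force between shoe and anything else above 18 N).
It fails at once if the tool presses on the brake unit (housing or wheel) with more than 25 N (contact force between tool and unit above 25 N).
It fails at once if the gripper or arm touches the brake unit (more than 2 N) (contact force between any of the fingers, the arm and unit above 2 N).
It fails at once if the dish, bottle or objective canister is pushed more than 20 mm (distance of any of dish, bottle, objective from where it was at the start of the episode above 0.02 m).
It also fails if it takes over 72 s, if anything falls off the work surface, if the arm or the gripper's body presses on something with over 40 N, if the wrist force passes 120 N, or if a joint passes its speed limit or range.

## Working session

There is one attempt and no reset: what is moved stays moved. The work goes in short steps, Python scripts to look and compute and a tool call to move; the robot and the scene stay as the last step left them, time stands still between calls to the robot, and variables do not carry over. Pictures are saved under pics/ and viewed, at most 10 in all, crops included, and the job is handed in when it is done.

Besides the shell and the picture viewer there is one more tool, called after ">>>" as a command line: name --argument value ..., lists and objects as JSON in quotes. move_arm: Moves the arm, as the interface text tells. Its arguments: {"type":"object","properties":{"targets":{"type":"array","items":{"type":"array"}},"grip_force":{"type":"number"}},"required":["targets"]}

```bash
mkdir -p pics; cat > h.py <<'E'
import numpy as np, cv2
from plant import r
from scipy.spatial.transform import Rotation as R
def ray(cam,p,m=None):
    m=m or r.camera_model(cam); T=np.array(m["world_from_camera"])
    d=np.array([(p[0]-m["cx"])/m["fx"],-(p[1]-m["cy"])/m["fy"],-1.])
    return T[:3,3],T[:3,:3]@d
def atz(cam,p,z,m=None):
    o,d=ray(cam,p,m); return o+d*(z-o[2])/d[2]
def tri(rays):
    A=np.zeros((3,3));b=np.zeros(3)
    for o,d in rays:
        d=d/np.linalg.norm(d);P=np.eye(3)-np.outer(d,d);A+=P;b+=P@o
    x=np.linalg.solve(A,b); 
    return x,[np.linalg.norm(np.cross(x-o,d/np.linalg.norm(d))) for o,d in rays]
E
cat > a.py <<'E'
from h import *
np.set_printoptions(precision=4,suppress=True)
s=r.state();print(s["time"],s["eef_pos"],s["eef_rot"],s["ft_force"])
ims=[]
for c in ["top","side","wrist"]:
    im=r.camera(c);cv2.imwrite(f"pics/{c}0.png",im);m=r.camera_model(c);print(c,{k:v for k,v in m.items() if k!="world_from_camera"},np.array(m["world_from_camera"])[:3].tolist())
    for t in ["slot","tool","tool_tip","well","block","unit","port","axle","shoe","dish","bottle","objective"]:
        print(c,t,[(np.round(d["point"]).tolist(),round(d["confidence"],2)) for d in r.mark_of(c,t)][:4])
E
python3 a.py
```

```text
0.0 [ 0.2415 -0.6033  0.4036] [-3.083  -0.5942  0.0007] [-0.0176  0.3255 -0.6265]
top {'fx': 407.940323248583, 'fy': 407.940323248583, 'cx': 273.74268718869615, 'cy': 211.97668963682656} [[0.023754596547389966, 0.9946534363915323, -0.10050005282280701, 0.4245845098515351], [-0.9987861803666465, 0.027951217457622794, 0.04055730946748532, 0.029580292314046675], [0.04314956606358196, 0.09941464136208988, 0.9941100764157718, 0.898518466470672]]
top slot [([391.0, 332.0], 0.97), ([309.0, 211.0], 0.68)]
top tool [([157.0, 193.0], 0.83), ([157.0, 236.0], 0.49)]
top tool_tip []
top well [([152.0, 199.0], 0.87)]
top block [([162.0, 202.0], 0.87)]
top unit [([303.0, 217.0], 0.91)]
top port [([299.0, 193.0], 0.79), ([392.0, 295.0], 0.55)]
top axle [([304.0, 217.0], 0.66), ([388.0, 327.0], 0.58)]
top shoe [([388.0, 288.0], 0.7), ([163.0, 202.0], 0.64), ([302.0, 190.0], 0.54)]
top dish [([235.0, 257.0], 0.91), ([156.0, 198.0], 0.22)]
top bottle [([218.0, 127.0], 0.96), ([162.0, 202.0], 0.45)]
top objective [([393.0, 249.0], 0.84)]
side {'fx': 524.8686784036646, 'fy': 524.8686784036646, 'cx': 279.
[... 695 characters left out ...]
0, 170.0], 0.48), ([261.0, 200.0], 0.41)]
side dish [([318.0, 257.0], 0.84), ([293.0, 189.0], 0.71)]
side bottle [([182.0, 258.0], 0.85)]
side objective []
wrist {'fx': 302.7382761900941, 'fy': 302.7382761900941, 'cx': 282.3796697880236, 'cy': 208.69238140588214} [[0.3724617039176669, 0.8943637051074145, 0.24776166390562326, 0.3041759244335848], [-0.928047354445636, 0.35912193868710024, 0.09879038951270294, -0.5772633568445863], [-0.0006221102805434875, -0.2667301935292542, 0.9637710396347478, 0.37422935614168784]]
wrist slot []
wrist tool []
wrist tool_tip []
wrist well []
wrist block []
wrist unit []
wrist port []
wrist axle []
wrist shoe []
wrist dish []
wrist bottle []
wrist objective []
```

```bash
python3 -c "
import cv2
a=cv2.imread('pics/top0.png');cv2.imwrite('pics/topc.png',cv2.resize(a[90:390,110:510],(800,600),interpolation=cv2.INTER_CUBIC))"
```

```text
(no output)
```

View pics/topc.png

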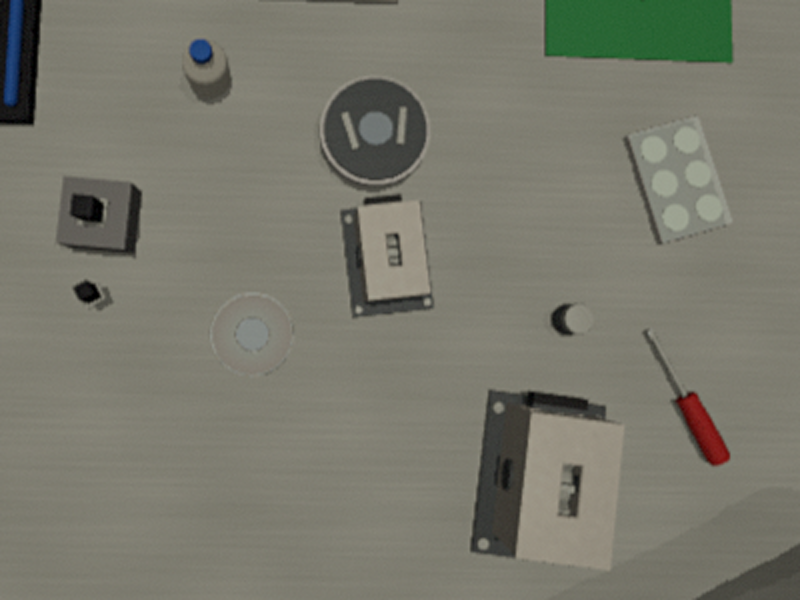

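View pics/side0.png

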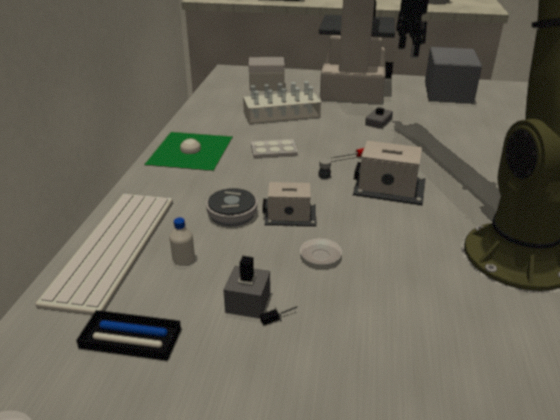

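Candidates in the top view:
- **Units:** the small housing with its slot at (309,211), about 32x50 px or 65x100 mm, has the stage ahead of its shoe, so it fits. The one at (391,332) is too big and has no stage.
- **Tools:** the upright tool in the block at (155,193) fits. The one lying on the bench at (155,236) looks smaller.

Next I'll triangulate these and confirm in a crop.

```bash
cat > b.py <<'E'
from h import *
np.set_printoptions(precision=4,suppress=True)
for n,a,b in [("slot",[309,211],[292,191]),("slot",[307,214],[290,190]),("well",[152,199],[248,280]),("tool",[157,193],[246,280]),("lying tool",[157,236],[276,313]),("dish",[235,257],[318,257]),("bottle",[218,127],[182,258])]:
    print(n,*tri([ray("top",a),ray("side",b)]))
for n,p,z in [("slot",[307,214.5],.072),("bigslot",[394,335],.1),("objective",[393,249],0),("bottle",[218,127],0),("dish",[235,257],0),("stage c",[297.5,154],.034)]: print(n,atz("top",p,z))
# housing top corners, block top corners
for p in [(289,191),(320,191),(325,238),(295,241)]: print("hous",atz("top",p,.072))
a=cv2.imread('pics/top0.png');b=cv2.imread('pics/side0.png')
f=lambda i,x,y,w,h,W,H:cv2.resize(i[y:y+h,x:x+w],(W,H),interpolation=cv2.INTER_CUBIC)
cv2.imwrite('pics/c1.png',np.vstack([np.hstack([f(a,130,170,60,45,400,300),f(a,280,180,60,45,400,300)]),np.hstack([f(b,215,250,100,75,400,300),f(b,250,175,80,60,400,300)])]))
E
python3 b.py
```

```text
slot [ 0.5057 -0.0779  0.0631] [np.float64(0.007417464735221837), np.float64(0.007417464735221799)]
slot [ 0.5043 -0.0729  0.0681] [np.float64(0.0020034108682578248), np.float64(0.00200341086825781)]
well [0.5303 0.2449 0.0628] [np.float64(0.0015924182890537173), np.float64(0.00159241828905374)]
tool [0.54   0.2368 0.0553] [np.float64(0.002341799240407697), np.float64(0.0023417992404075124)]
lying tool [ 0.4677  0.2489 -0.0065] [np.float64(0.011742103381757516), np.float64(0.011742103381757485)]
dish [ 0.4166  0.0754 -0.0013] [np.float64(0.0023031401071819052), np.float64(0.0023031401071820006)]
bottle [ 0.7048  0.1233 -0.0046] [np.float64(0.0005461920626348469), np.float64(0.0005461920626349133)]
slot [ 0.5049 -0.0723  0.072 ]
bigslot [ 0.2726 -0.2416  0.1   ]
objective [ 0.4402 -0.2744  0.    ]
bottle [0.7039 0.1229 0.    ]
dish [0.4143 0.0752 0.    ]
stage c [ 0.6397 -0.0542  0.034 ]
hous [ 0.5523 -0.0344  0.072 ]
hous [ 0.5542 -0.0984  0.072 ]
hous [ 0.4578 -0.1098  0.072 ]
hous [ 0.4502 -0.0487  0.072 ]
```

View pics/c1.png

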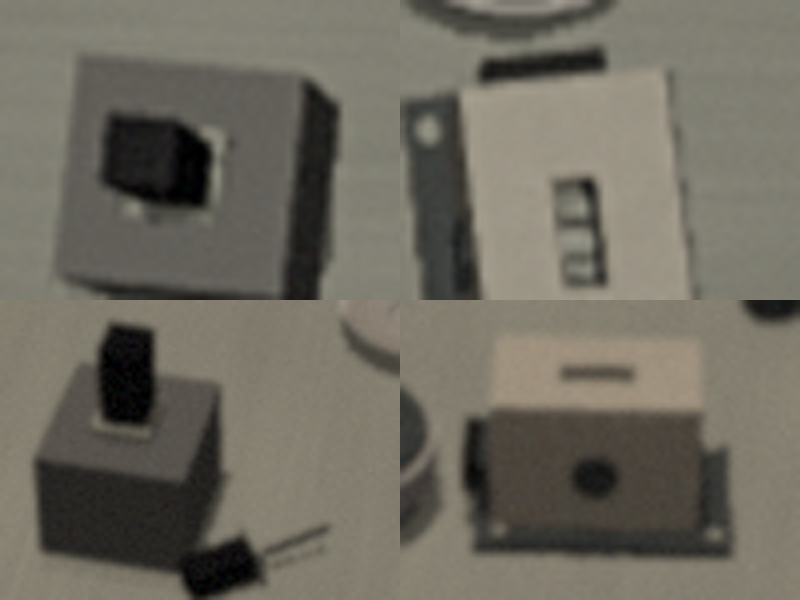

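The crop confirms both choices. The upright tool has its steel collar on the block top, and the small housing is 64x96 mm with the shoe facing the stage. The triangulated slot and well heights (68 and 63 mm, against 72 and 58 given) are plausible. Next I'll move above the tool for a wrist view.

>>> move_arm --targets '[[[38, 50, 0], [0, 0, 5.7], 85], [[38, 50, 0], [0, 0, 5.7], 85], [[38, 50, 0], [0, 0, 5.7], 85], [[38, 50, 0], [0, 0, 5.7], 85], [[38, 50, 0], [0, 0, 5.7], 85], [[38, 50, 0], [0, 0, 5.7], 85], [[38, 50, 0], [0, 0, 5.7], 85], [[38, 50, 0], [0, 0, 5.7], 85]]'

```text
time: 2.95
eef_pos: [0.545, -0.2037, 0.4052]
eef_rot: [2.61, 1.747, 0.0]
ft_force: [1.2, -0.3, 1.5]
finger_gap: 0.0852
finger_force: 0.0
```

>>> move_arm --targets '[[[-1, 55, 0], [0, 0, 5.7], 85], [[-1, 55, 0], [0, 0, 5.7], 85], [[-1, 55, 0], [0, 0, 5.7], 85], [[-1, 55, 0], [0, 0, 5.7], 85], [[-1, 55, 0], [0, 0, 5.7], 85], [[-1, 55, 0], [0, 0, 5.7], 85], [[-1, 55, 0], [0, 0, 5.7], 85], [[-1, 55, 0], [0, 0, 5.7], 85]]'

```text
time: 3.95
eef_pos: [0.536, 0.2361, 0.4051]
eef_rot: [1.73, 2.621, 0.001]
ft_force: [0.4, -0.1, 1.0]
finger_gap: 0.0851
finger_force: 0.0
```

```bash
cat > w.py <<'E'
from h import *
import sys
np.set_printoptions(precision=4,suppress=True)
n=sys.argv[1]; s=r.state(); print(s["time"],s["eef_pos"],s["eef_rot"],s["qpos"],s["ft_force"])
Rm=R.from_rotvec(s["eef_rot"]).as_matrix(); print("yaw of grip y",np.degrees(np.arctan2(Rm[1,1],Rm[0,1])),"tilt",Rm[:,2])
m=r.camera_model("wrist"); im=r.camera("wrist"); cv2.imwrite(f"pics/{n}.png",im)
import pickle; pickle.dump({k:np.array(v) for k,v in m.items()},open(f"pics/{n}.pkl","wb"))
for t,z in [a.split(":") for a in sys.argv[2:]]:
    for d in r.mark_of("wrist",t)[:3]: print(t,np.round(d["point"],1),round(d["confidence"],2),atz("wrist",d["point"],float(z),m))
E
python3 w.py w1 well:.058 tool:.058 block:0
```

```text
3.95 [0.536  0.2361 0.4051] [1.7297 2.6213 0.0007] [ 0.2386  0.2766 -0.8315  1.5939  0.2085  1.3624 -0.2129] [ 0.3742 -0.0863  1.049 ]
yaw of grip y 23.162134065240274 tilt [ 0.0011 -0.0002 -1.    ]
well [282.5 190.1] 0.74 [0.5362 0.2378 0.058 ]
tool [282.3 190.1] 0.85 [0.536  0.2377 0.058 ]
tool [238.8 135.2] 0.69 [0.473  0.2727 0.058 ]
block [279.7 176.1] 0.94 [0.5309 0.2416 0.    ]
```

View pics/w1.png

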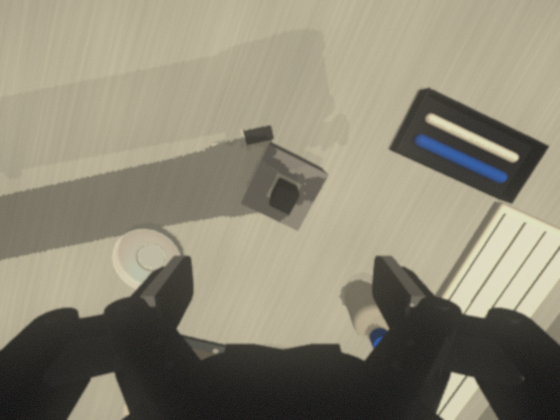

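The wrist view shows the handle top at about (284,196) inside the block, whose corners are at (273,143), (327,173), (298,230) and (243,203). The dish and bottle are well clear. I'll measure the yaws with a crop.

```bash
cat > c.py <<'E'
from h import *
import pickle
np.set_printoptions(precision=4,suppress=True)
m=pickle.load(open("pics/w1.pkl","rb")); im=cv2.imread("pics/w1.png")
g=cv2.cvtColor(im,cv2.COLOR_BGR2GRAY)
P=np.array([atz("w",p,.058,m) for p in [(273,143),(327,173),(298,230),(243,203)]]); print(P,P.mean(0))
for i in range(4):
    d=P[(i+1)%4]-P[i]; print(np.linalg.norm(d),np.degrees(np.arctan2(d[1],d[0])))
k=np.zeros_like(g);k[170:222,255:312]=(g[170:222,255:312]<45); 
c=max(cv2.findContours(k,0,1)[0],key=cv2.contourArea)
W=np.array([atz("w",p[0],.106,m)[:2]*1000 for p in c],np.float32); print(cv2.minAreaRect(W))
cv2.imwrite("pics/w1c.png",cv2.resize(im[130:240,230:340],(600,600),interpolation=cv2.INTER_CUBIC))
E
python3 c.py
```

```text
[[0.5079 0.2792 0.058 ]
 [0.572  0.2731 0.058 ]
 [0.5698 0.2032 0.058 ]
 [0.5027 0.208  0.058 ]] [0.5381 0.2409 0.058 ]
0.06436853102973794 -5.437169922697087
0.06994893227047098 -91.82528054832187
0.06727824509184949 175.90773950630953
0.07140515782632821 85.77891307347744Traceback (most recent call last):
  File "c.py", line 10, in <module>
    c=max(cv2.findContours(k,0,1)[0],key=cv2.contourArea)
ValueError: max() iterable argument is empty
```

```bash
sed -i 's/<45/<60/; s/^k=/cv2.imwrite("pics\/w1c.png",cv2.resize(im[130:240,230:340],(600,600),interpolation=cv2.INTER_CUBIC))\nprint(g[186:206:4,270:300:3])\nk=/' c.py; python3 c.py|tail -8
```

```text
0.06727824509184949 175.90773950630953
0.07140515782632821 85.77891307347744
[[ 99 101  56  55  56  55  56  55  61 101]
 [119  63  58  58  59  59  59  57  58  69]
 [100  56  60  59  57  60  61  60  63  63]
 [ 73  58  61  60  62  61  62  61  63  71]
 [ 62  59  61  62  65  60  61  61  63  92]]
((530.256103515625, 247.10081481933594), (24.838634490966797, 17.63275146484375), 47.289955139160156)
```

View pics/w1c.png

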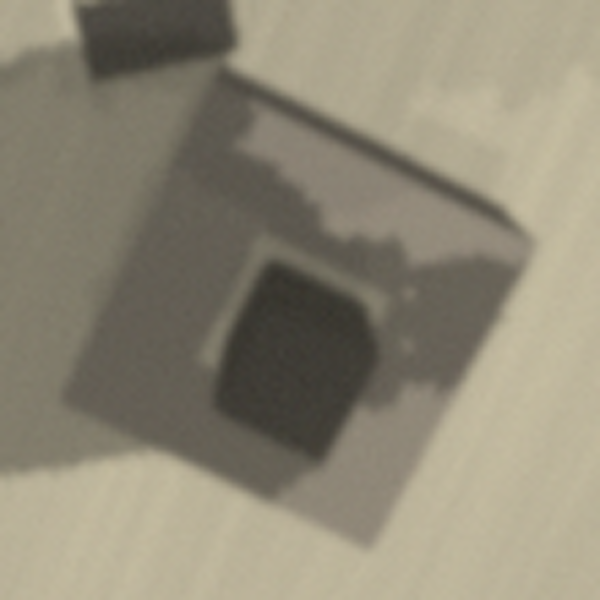

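```bash
python3 - <<'E'
from h import *
import pickle
m=pickle.load(open("pics/w1.pkl","rb"))
q=lambda x,y:(230+x*110/600-.4,130+y*110/600-.4)
print("top",atz("w",q(298,378),.106,m),"collar",atz("w",q(295,332),.062,m))
a=[q(*p) for p in [(205,362),(265,238),(385,302)]]
A=[atz("w",p,.062,m) for p in a]
for i in (0,1):
    d=A[i+1]-A[i];print(np.linalg.norm(d),np.degrees(np.arctan2(d[1],d[0])))
a=[q(*p) for p in [(215,400),(320,462),(380,355)]]
A=[atz("w",p,.106,m) for p in a]
for i in (0,1):
    d=A[i+1]-A[i];print(np.linalg.norm(d),np.degrees(np.arctan2(d[1],d[0])))
E
```

```text
top [0.5368371  0.24024191 0.106     ] collar [0.53719898 0.23873206 0.062     ]
0.026887177324289805 87.33057305158084
0.026134851239307595 -5.036555641851944
0.020750543267292816 -8.34859333576139
0.02106369286540778 85.17452593460855
```

>>> move_arm --targets '[[[1, 3.5, -40], [0, 0, -9], 85], [[0, 0, -50], [0, 0, -9], 85], [[0, 0, -40], [0, 0, -9], 85], [[0, 0, -32], [0, 0, 0], 60], [[0, 0, 0], [0, 0, 0], 30], [[0, 0, 0], [0, 0, 0], 10], [[0, 0, 0], [0, 0, 0], 10], [[0, 0, 0], [0, 0, 0], 10]]' --grip_force 70

```text
time: 5.15
eef_pos: [0.538, 0.2383, 0.2448]
eef_rot: [2.296, 2.141, 0.005]
ft_force: [-0.3, -1.5, 6.3]
finger_gap: 0.0214
finger_force: 69.2
```

>>> move_arm --targets '[[[0, 0, 20], [0, 0, 0], 10], [[0, 0, 40], [0, 0, 0], 10], [[0, 0, 40], [0, 0, 0], 10], [[0, 0, 0], [0, 0, 0], 10]]'

```text
time: 5.65
eef_pos: [0.5378, 0.2393, 0.3475]
eef_rot: [2.294, 2.141, 0.011]
ft_force: [-0.3, 0.3, -1.2]
finger_gap: 0.0211
finger_force: 68.6
```

```bash
python3 w.py w2 well:.058 tool_tip:.11 block:0; python3 - <<'E'
from h import *
a=r.camera("side");print(r.mark_of("side","tool_tip")[:2] and [ (d["point"],d["confidence"]) for d in r.mark_of("side","tool_tip")])
m=r.camera_model("side");T=np.array(m["world_from_camera"])
p=T[:3,:3].T@(np.array([.538,.238,.17])-T[:3,3]);u=int(m["cx"]+m["fx"]*p[0]/-p[2]);v=int(m["cy"]-m["fy"]*p[1]/-p[2]);print(u,v)
w=cv2.imread("pics/w2.png")
f=lambda i,x,y,w_,h_:cv2.resize(i[max(y,0):y+h_,max(x,0):x+w_],(400,400),interpolation=cv2.INTER_CUBIC)
cv2.imwrite("pics/c2.png",np.hstack([f(a,u-50,v-50,110,110),f(w,200,130,170,170)]))
E
```

```text
5.65 [0.5378 0.2393 0.3475] [2.2945 2.1412 0.0109] [ 0.1652  0.3051 -0.7481  1.6671  0.2192  1.2474 -0.6976] [-0.2767  0.3093 -1.2031]
yaw of grip y -3.9581855877898233 tilt [ 0.0073  0.0024 -1.    ]
well [281.5 208.1] 0.81 [0.5388 0.2377 0.058 ]
tool_tip [281.4 221.9] 0.69 [0.5388 0.2416 0.11  ]
tool_tip [187.3 197.8] 0.66 [0.4742 0.2639 0.11  ]
block [278.8 192.9] 0.79 [0.5363 0.2391 0.    ]
[([296.9, 303.8], 0.66), ([247.8, 257.0], 0.56), ([268.6, 204.4], 0.26)]
243 229
```

View pics/c2.png

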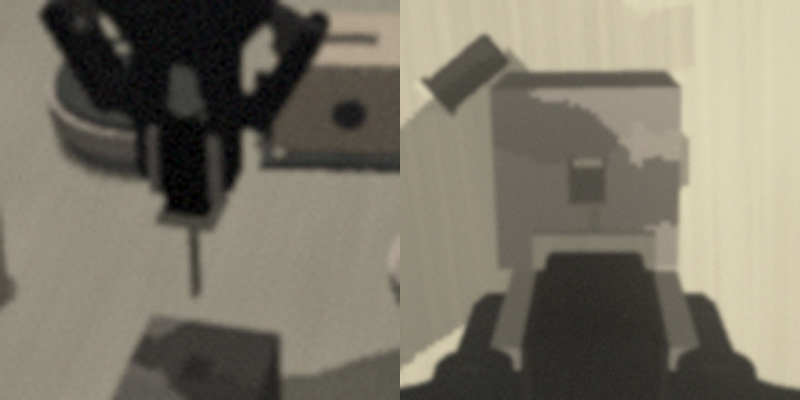

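The side and wrist crops show the tool held straight, with the thin side of the blade along the finger-closing line, so tool x is gripper y. The empty well is at about (279,208) in the wrist view, right under the tip. Next I'll go over the slot.

>>> move_arm --targets '[[[-5.5, -40, 0], [0, 0, 2], 10], [[-5.5, -56, 0], [0, 0, 2], 10], [[-5.5, -60, 0], [0, 0, 2], 10], [[-5.5, -60, 0], [0, 0, 2], 10], [[-5.5, -56, 0], [0, 0, 2], 10], [[-5.5, -40, 0], [0, 0, 1.6], 10], [[0, 0, 0], [0, 0, 0], 10]]'

```text
time: 6.88
eef_pos: [0.5033, -0.0781, 0.3419]
eef_rot: [-2.077, -2.356, 0.003]
ft_force: [-0.5, 0.7, -1.6]
finger_gap: 0.021
finger_force: 68.6
```

```bash
python3 w.py w3 slot:.072 tool_tip:.11 unit:0 shoe:.026; python3 - <<'E'
from h import *
w=cv2.imread("pics/w3.png")
cv2.imwrite("pics/c3.png",cv2.resize(w[60:260,140:400],(780,600),interpolation=cv2.INTER_CUBIC))
E
```

```text
6.875 [ 0.5033 -0.0781  0.3419] [-2.0769 -2.3563  0.0029] [ 0.6623  0.0992 -0.5882  1.8597  0.0601  1.2016  0.1803] [-0.4865  0.6929 -1.5811]
yaw of grip y 7.211325331821512 tilt [-0.0017 -0.001  -1.    ]
slot [288.2 202.5] 0.75 [ 0.5066 -0.0701  0.072 ]
tool_tip [283.7 223.8] 0.88 [ 0.5036 -0.0762  0.11  ]
unit [282.4 183.1] 0.74 [ 0.5015 -0.0682  0.    ]
unit [ 71.3 299.9] 0.64 [ 0.2748 -0.2363  0.    ]
shoe [350.  189.6] 0.56 [ 0.5662 -0.0614  0.026 ]
```

View pics/c3.png

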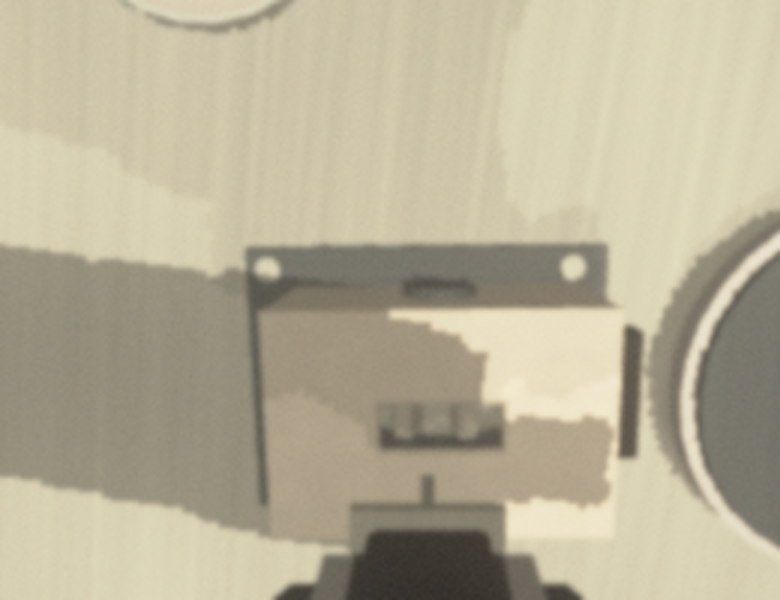

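The crop shows the fingers square to the housing. The slot is centred at about (440,426), with teeth at about x 403 and 470, so the wheel is at roughly 0.28 rad. The blade end is at (428,475), and the gap from shoe to rim is about 12 mm. I'll lower the tip close above the slot and look again.

>>> move_arm --targets '[[[0, 6, -12], [0, 0, 0], 10], [[0, 0, -12], [0, 0, 0], 10], [[0, 0, 0], [0, 0, 0], 10]]'

```text
time: 7.5
eef_pos: [0.5034, -0.0675, 0.317]
eef_rot: [-2.066, -2.363, 0.002]
ft_force: [0.5, -0.0, -1.3]
finger_gap: 0.0213
finger_force: 68.6
```

```bash
python3 w.py w4 slot:.072 tool_tip:.081; python3 - <<'E'
from h import *
w=cv2.imread("pics/w4.png")
cv2.imwrite("pics/c4.png",cv2.resize(w[150:250,220:380],(800,500),interpolation=cv2.INTER_CUBIC))
E
```

```text
7.5 [ 0.5034 -0.0675  0.317 ] [-2.0661 -2.363   0.0022] [ 0.6463  0.1226 -0.5979  1.8909  0.0748  1.1532  0.1551] [ 0.5476 -0.0097 -1.3434]
yaw of grip y 7.670471739376885 tilt [-0.003   0.0007 -1.    ]
slot [284.9 226.3] 0.72 [ 0.5053 -0.0712  0.072 ]
tool_tip [281.7 223.3] 0.79 [ 0.5022 -0.0663  0.081 ]
tool_tip [282.5 225.3] 0.32 [ 0.503  -0.0677  0.081 ]
```

View pics/c4.png

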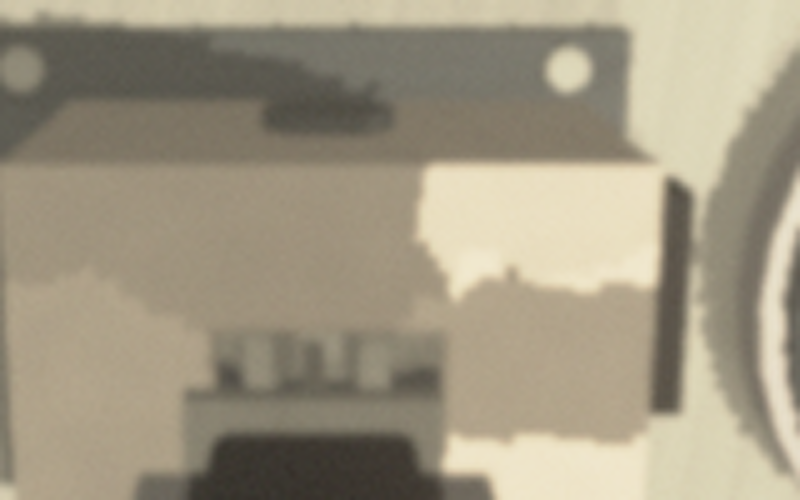

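The slot spans columns 210–445 in this crop, with its far edge at row 330. The blade is at about column 308, between teeth at 260 and 375. So the tip is about 2 mm on the −x side of the middle, as wanted, and about 4 mm too far in +y. I'll correct that and lower gently.

>>> move_arm --targets '[[[0.5, -3.7, 0], [0, 0, 0], 10], [[0, 0, -4], [0, 0, 0], 10], [[0, 0, -4], [0, 0, 0], 10], [[0, 0, -1.5], [0, 0, 0], 10], [[0, 0, -1.5], [0, 0, 0], 10], [[0, 0, 0], [0, 0, 0], 10]]'

```text
time: 8.4
eef_pos: [0.5046, -0.0715, 0.3077]
eef_rot: [-2.069, -2.364, 0.0]
ft_force: [0.4, 0.4, -0.5]
finger_gap: 0.0211
finger_force: 68.6
```

```bash
cat > s.py <<'E'
from h import *
np.set_printoptions(precision=4,suppress=True)
s=r.state();p=s["eef_pos"];print(s["time"],p,"tip z",p[2]-.2368,"F",s["ft_force"],"Fx",s["ft_force"][0]*.991+s["ft_force"][1]*.13,s["ft_torque"])
E
python3 s.py
```

```text
8.4 [ 0.5046 -0.0715  0.3077] tip z 0.07085625306262056 F [ 0.4016  0.3998 -0.5128] Fx 0.44996001926378487 [ 0.0247 -0.0535  0.0145]
```

>>> move_arm --targets '[[[0, 0, -1.5], [0, 0, 0], 10], [[0, 0, -1.5], [0, 0, 0], 10], [[0, 0, 0], [0, 0, 0], 10]]'

```text
time: 8.78
eef_pos: [0.5045, -0.0716, 0.3046]
eef_rot: [-2.069, -2.364, 0.0]
ft_force: [-0.2, 0.2, -1.6]
finger_gap: 0.0215
finger_force: 68.6
```

>>> move_arm --targets '[[[0, 0, -2], [0, 0, 0], 10], [[0, 0, -2], [0, 0, 0], 10], [[0, 0, -2], [0, 0, 0], 10], [[0, 0, -1.5], [0, 0, 0], 10], [[0, 0, 0], [0, 0, 0], 10]]'

```text
time: 9.4
eef_pos: [0.5046, -0.0716, 0.2971]
eef_rot: [-2.069, -2.364, 0.0]
ft_force: [-0.9, -0.9, -1.5]
finger_gap: 0.0212
finger_force: 68.6
```

>>> move_arm --targets '[[[2, 0.3, 0], [0, 0, 0], 10], [[2, 0.3, 0], [0, 0, 0], 10], [[1, 0.1, 0], [0, 0, 0], 10]]'

```text
time: 9.78
eef_pos: [0.5091, -0.071, 0.2971]
eef_rot: [-2.068, -2.363, 0.003]
ft_force: [-4.5, 0.1, 2.4]
finger_gap: 0.0211
finger_force: 69.0
```

>>> move_arm --targets '[[[1, 0.1, 0], [0, 0, 0], 10], [[1, 0.1, 0], [0, 0, 0], 10]]'

```text
time: 10.02
eef_pos: [0.5106, -0.0708, 0.2969]
eef_rot: [-2.067, -2.362, 0.005]
ft_force: [-6.4, -0.4, 3.6]
finger_gap: 0.0215
finger_force: 69.0
```

>>> move_arm --targets '[[[1, 0.1, 0], [0, 0, 0], 10], [[1, 0.2, 0], [0, 0, 0], 10]]'

```text
time: 10.28
eef_pos: [0.5124, -0.0707, 0.2966]
eef_rot: [-2.067, -2.361, 0.005]
ft_force: [-6.2, -1.2, 1.6]
finger_gap: 0.0211
finger_force: 68.9
```

>>> move_arm --targets '[[[1, 0.1, 0], [0, 0, 0], 10], [[1, 0.2, 0], [0, 0, 0], 10], [[1, 0.1, 0], [0, 0, 0], 10]]'

```text
time: 10.65
eef_pos: [0.5149, -0.0704, 0.296]
eef_rot: [-2.066, -2.36, 0.007]
ft_force: [-6.1, -1.0, -0.3]
finger_gap: 0.021
finger_force: 68.7
```

>>> move_arm --targets '[[[1, 0.1, 0], [0, 0, 0], 10], [[1, 0.2, 0], [0, 0, 0], 10]]'

```text
time: 10.9
eef_pos: [0.5166, -0.0701, 0.2956]
eef_rot: [-2.066, -2.359, 0.008]
ft_force: [-7.1, -1.7, -2.0]
finger_gap: 0.0209
finger_force: 68.6
```

```bash
python3 s.py; python3 w.py w5 slot:.072 shoe:.026; python3 - <<'E'
from h import *
w=cv2.imread("pics/w5.png")
a=cv2.imread("pics/w5.png")[150:250,220:380]
cv2.imwrite("pics/c5.png",cv2.resize(a,(800,500),interpolation=cv2.INTER_CUBIC))
E
```

```text
10.9 [ 0.5166 -0.0701  0.2956] tip z 0.05883503375020277 F [-7.1047 -1.6596 -1.9943] Fx -7.256531067166177 [-0.3417  1.9259  0.0134]
10.9 [ 0.5166 -0.0701  0.2956] [-2.0658 -2.3594  0.0083] [ 0.6303  0.1792 -0.5939  1.8817  0.1116  1.1211  0.1268] [-7.1047 -1.6596 -1.9943]
yaw of grip y 7.5913745196216365 tilt [-0.0077 -0.0003 -1.    ]
slot [265.7 230.8] 0.84 [ 0.5038 -0.0719  0.072 ]
shoe [351.4 210.9] 0.82 [ 0.5706 -0.0618  0.026 ]
```

View pics/c5.png

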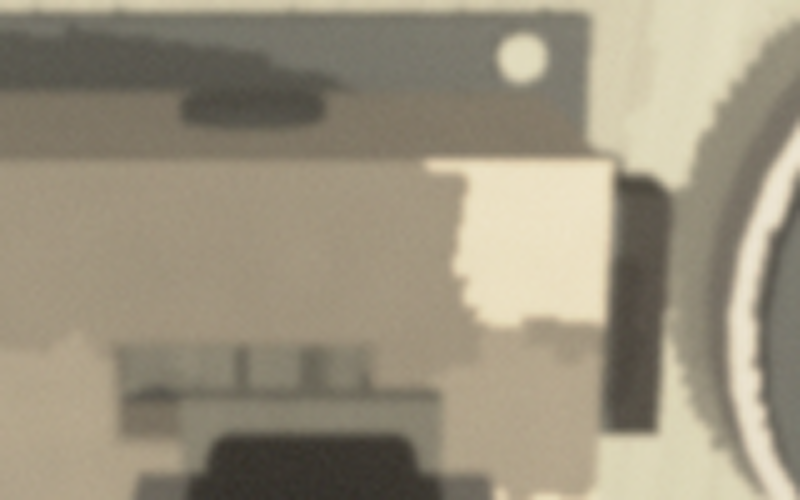

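>>> move_arm --targets '[[[1, 0.1, 0.3], [0, 0, 0], 10], [[1, 0.2, 0.3], [0, 0, 0], 10]]'

```text
time: 11.3
eef_pos: [0.5185, -0.0698, 0.2962]
eef_rot: [-2.066, -2.359, 0.008]
ft_force: [-7.3, -0.7, -0.9]
finger_gap: 0.0211
finger_force: 68.6
```

>>> move_arm --targets '[[[1, 0.1, 0.3], [0, 0, 0], 10], [[0.7, 0.1, 0.3], [0, 0, 0], 10], [[0, 0, 0], [0, 0, 0], 10]]'

```text
time: 11.68
eef_pos: [0.5206, -0.0695, 0.2971]
eef_rot: [-2.066, -2.36, 0.007]
ft_force: [-7.3, -0.7, -0.2]
finger_gap: 0.0213
finger_force: 68.8
```

>>> move_arm --targets '[[[-1.5, -0.2, 0], [0, 0, 0], 10], [[-0.5, 0, 4], [0, 0, 0], 10], [[0, 0, 5.5], [0, 0, 0], 10], [[0, 0, 0], [0, 0, 0], 10], [[-6, -0.8, 0], [0, 0, 0], 10], [[-6, -0.8, 0], [0, 0, 0], 10], [[-6, -0.8, 0], [0, 0, 0], 10], [[-1, -0.1, 0], [0, 0, 0], 10]]'

```text
time: 12.68
eef_pos: [0.5008, -0.072, 0.3079]
eef_rot: [2.069, 2.363, -0.001]
ft_force: [0.4, 0.6, -1.6]
finger_gap: 0.0213
finger_force: 69.0
```

>>> move_arm --targets '[[[0, 0, 0], [0, 0, 0], 10], [[0, 0, -3], [0, 0, 0], 10], [[0, 0, 0], [0, 0, 0], 10]]'

```text
time: 13.05
eef_pos: [0.5013, -0.0718, 0.3046]
eef_rot: [-2.068, -2.364, 0.0]
ft_force: [0.3, -0.0, -1.0]
finger_gap: 0.0211
finger_force: 69.0
```

>>> move_arm --targets '[[[-2, -0.2, 0], [0, 0, 0], 10], [[0, 0, -2], [0, 0, 0], 10], [[0, 0, -2], [0, 0, 0], 10], [[0, 0, -2], [0, 0, 0], 10], [[0, 0, -1.4], [0, 0, 0], 10], [[0, 0, 0], [0, 0, 0], 10]]'

```text
time: 13.8
eef_pos: [0.4993, -0.0721, 0.2974]
eef_rot: [-2.069, -2.364, 0.0]
ft_force: [0.2, 0.1, -1.5]
finger_gap: 0.0211
finger_force: 69.0
```

>>> move_arm --targets '[[[1, 0.1, 0], [0, 0, 0], 10], [[1, 0.2, 0], [0, 0, 0], 10], [[1, 0.1, 0], [0, 0, 0], 10]]'

```text
time: 14.18
eef_pos: [0.5019, -0.0718, 0.2974]
eef_rot: [-2.068, -2.363, 0.002]
ft_force: [-3.6, -0.4, 0.9]
finger_gap: 0.0211
finger_force: 69.2
```

>>> move_arm --targets '[[[1, 0.1, 0], [0, 0, 0], 10], [[1, 0.2, 0], [0, 0, 0], 10], [[1, 0.1, 0], [0, 0, 0], 10]]'

```text
time: 14.55
eef_pos: [0.5041, -0.0716, 0.297]
eef_rot: [-2.067, -2.361, 0.006]
ft_force: [-5.6, -1.2, 2.5]
finger_gap: 0.0211
finger_force: 69.4
```

>>> move_arm --targets '[[[1, 0.1, 0], [0, 0, 0], 10], [[1, 0.2, 0.2], [0, 0, 0], 10], [[1, 0.1, 0], [0, 0, 0], 10], [[1, 0.1, 0.2], [0, 0, 0], 10], [[1, 0.2, 0], [0, 0, 0], 10], [[1, 0.1, 0.2], [0, 0, 0], 10]]'

```text
time: 15.3
eef_pos: [0.5097, -0.0709, 0.297]
eef_rot: [-2.066, -2.36, 0.007]
ft_force: [-6.1, -1.4, -1.3]
finger_gap: 0.0211
finger_force: 69.0
```

>>> move_arm --targets '[[[1, 0.1, 0.2], [0, 0, 0], 10], [[1, 0.2, 0.2], [0, 0, 0], 10], [[1, 0.1, 0.2], [0, 0, 0], 10]]'

```text
time: 15.68
eef_pos: [0.5122, -0.0706, 0.2969]
eef_rot: [-2.066, -2.359, 0.009]
ft_force: [-8.3, -0.5, -2.9]
finger_gap: 0.0215
finger_force: 68.7
```

>>> move_arm --targets '[[[1, 0.1, 0.2], [0, 0, 0], 10], [[1, 0.2, 0.2], [0, 0, 0], 10], [[1, 0.1, 0.2], [0, 0, 0], 10]]'

```text
time: 16.05
eef_pos: [0.5152, -0.0701, 0.2975]
eef_rot: [-2.066, -2.359, 0.008]
ft_force: [-6.5, -1.1, -2.2]
finger_gap: 0.0212
finger_force: 68.7
```

>>> move_arm --targets '[[[1, 0.1, 0.2], [0, 0, 0], 10], [[1, 0.2, 0.2], [0, 0, 0], 10], [[1, 0.1, 0.2], [0, 0, 0], 10]]'

```text
time: 16.42
eef_pos: [0.5185, -0.0697, 0.2984]
eef_rot: [-2.066, -2.36, 0.007]
ft_force: [-6.2, 0.0, -0.7]
finger_gap: 0.0213
finger_force: 68.8
```

>>> move_arm --targets '[[[1, 0.1, 0], [0, 0, 0], 10], [[1, 0.2, -0.4], [0, 0, 0], 10], [[0.5, 0, -0.4], [0, 0, 0], 10]]'

```text
time: 16.8
eef_pos: [0.5212, -0.0693, 0.2978]
eef_rot: [-2.066, -2.36, 0.007]
ft_force: [-6.1, -1.8, -1.3]
finger_gap: 0.0213
finger_force: 69.1
```

```bash
python3 s.py; python3 w.py w6 slot:.072 shoe:.026; python3 - <<'E'
from h import *
a=cv2.imread("pics/w6.png")[150:250,220:380]
cv2.imwrite("pics/c6.png",cv2.resize(a,(800,500),interpolation=cv2.INTER_CUBIC))
E
```

```text
16.8 [ 0.5212 -0.0693  0.2978] tip z 0.06100351983286173 F [-6.1485 -1.8199 -1.2989] Fx -6.329768617108384 [-0.1433  1.6636  0.0134]
16.8 [ 0.5212 -0.0693  0.2978] [-2.0663 -2.3602  0.0066] [ 0.6263  0.1864 -0.5947  1.8697  0.1156  1.1258  0.1216] [-6.1485 -1.8199 -1.2989]
yaw of grip y 7.5978509310551585 tilt [-0.0063 -0.0001 -1.    ]
slot [263.7 228.9] 0.56 [ 0.5072 -0.0706  0.072 ]
shoe [355. 210.] 0.73 [ 0.579  -0.0603  0.026 ]
```

View pics/c6.png

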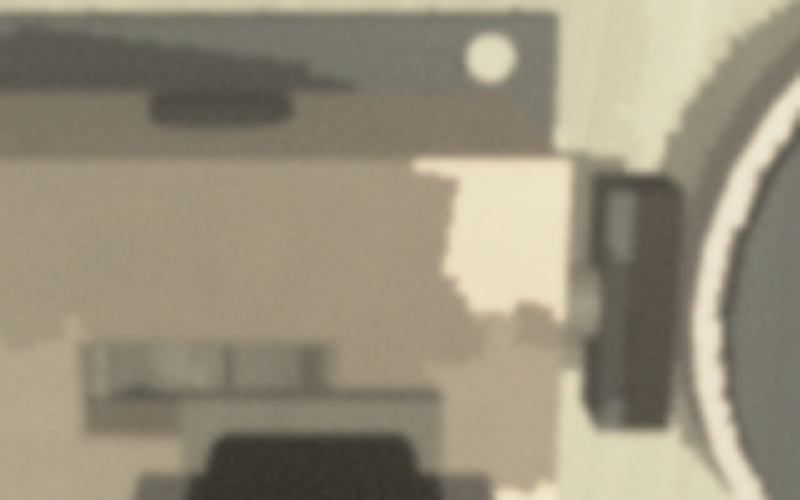

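The shoe has advanced, and about 3 mm of gap is left (columns 673 to 693). One more partial stroke should bring it into contact.

>>> move_arm --targets '[[[-1.5, -0.2, 0], [0, 0, 0], 10], [[-0.5, 0, 4], [0, 0, 0], 10], [[0, 0, 5], [0, 0, 0], 10], [[0, 0, 0], [0, 0, 0], 10], [[-6, -0.8, 0], [0, 0, 0], 10], [[-6, -0.8, 0], [0, 0, 0], 10], [[-6, -0.8, 0], [0, 0, 0], 10], [[-3, -0.4, 0], [0, 0, 0], 10]]'

```text
time: 17.95
eef_pos: [0.4993, -0.0721, 0.3081]
eef_rot: [2.069, 2.364, -0.0]
ft_force: [0.2, 1.0, -0.1]
finger_gap: 0.021
finger_force: 69.3
```

>>> move_arm --targets '[[[0, 0, 0], [0, 0, 0], 10], [[0, 0, -3], [0, 0, 0], 10], [[0, 0, 0], [0, 0, 0], 10]]'

```text
time: 18.32
eef_pos: [0.4998, -0.0719, 0.3048]
eef_rot: [-2.068, -2.364, 0.0]
ft_force: [0.2, 0.2, -1.4]
finger_gap: 0.0214
finger_force: 69.3
```

>>> move_arm --targets '[[[0, 0, -2], [0, 0, 0], 10], [[0, 0, -2], [0, 0, 0], 10], [[0, 0, -2], [0, 0, 0], 10], [[0, 0, -1.4], [0, 0, 0], 10], [[0, 0, 0], [0, 0, 0], 10]]'

```text
time: 18.95
eef_pos: [0.4998, -0.072, 0.2976]
eef_rot: [-2.069, -2.364, -0.0]
ft_force: [0.2, 0.5, -0.8]
finger_gap: 0.0212
finger_force: 69.3
```

>>> move_arm --targets '[[[1, 0.1, 0], [0, 0, 0], 10], [[1, 0.2, 0], [0, 0, 0], 10], [[1, 0.1, 0], [0, 0, 0], 10], [[1, 0.1, 0], [0, 0, 0], 10], [[1, 0.2, 0], [0, 0, 0], 10]]'

```text
time: 19.58
eef_pos: [0.5036, -0.0716, 0.2973]
eef_rot: [-2.067, -2.361, 0.006]
ft_force: [-6.5, -0.6, 3.1]
finger_gap: 0.0211
finger_force: 69.7
```

>>> move_arm --targets '[[[1, 0.1, 0], [0, 0, 0], 10], [[1, 0.2, 0.2], [0, 0, 0], 10]]'

```text
time: 19.82
eef_pos: [0.5055, -0.0713, 0.2973]
eef_rot: [-2.067, -2.361, 0.006]
ft_force: [-6.3, -1.0, 0.9]
finger_gap: 0.0211
finger_force: 69.5
```

>>> move_arm --targets '[[[1, 0.1, 0], [0, 0, 0], 10], [[1, 0.2, 0.2], [0, 0, 0], 10]]'

```text
time: 20.08
eef_pos: [0.5074, -0.0711, 0.2973]
eef_rot: [-2.067, -2.361, 0.006]
ft_force: [-6.3, -0.7, -0.1]
finger_gap: 0.0213
finger_force: 69.4
```

>>> move_arm --targets '[[[1, 0.1, 0], [0, 0, 0], 10], [[1, 0.1, 0.2], [0, 0, 0], 10]]'

```text
time: 20.32
eef_pos: [0.5092, -0.0709, 0.2973]
eef_rot: [-2.067, -2.36, 0.007]
ft_force: [-6.0, -1.5, 0.0]
finger_gap: 0.021
finger_force: 69.2
```

>>> move_arm --targets '[[[1, 0.1, 0.1], [0, 0, 0], 10], [[0.5, 0.1, 0.1], [0, 0, 0], 10], [[0, 0, 0], [0, 0, 0], 10]]'

```text
time: 20.7
eef_pos: [0.5105, -0.0707, 0.2971]
eef_rot: [-2.066, -2.36, 0.007]
ft_force: [-5.6, -0.9, -0.4]
finger_gap: 0.0211
finger_force: 69.1
```

>>> move_arm --targets '[[[1, 0.1, 0.2], [0, 0, 0], 10], [[0, 0, 0], [0, 0, 0], 10]]'

```text
time: 20.95
eef_pos: [0.5113, -0.0706, 0.2971]
eef_rot: [-2.066, -2.359, 0.008]
ft_force: [-6.3, -1.4, -1.0]
finger_gap: 0.021
finger_force: 69.0
```

>>> move_arm --targets '[[[1, 0.1, 0.2], [0, 0, 0], 10], [[0, 0, 0], [0, 0, 0], 10]]'

```text
time: 21.2
eef_pos: [0.5121, -0.0706, 0.297]
eef_rot: [-2.065, -2.359, 0.009]
ft_force: [-7.1, -1.7, -2.5]
finger_gap: 0.0213
finger_force: 68.9
```

>>> move_arm --targets '[[[1, 0.1, 0.3], [0, 0, 0], 10], [[0, 0, 0], [0, 0, 0], 10]]'

```text
time: 21.45
eef_pos: [0.5128, -0.0705, 0.2971]
eef_rot: [-2.065, -2.358, 0.01]
ft_force: [-7.7, -1.5, -2.9]
finger_gap: 0.0211
finger_force: 68.9
```

>>> move_arm --targets '[[[1, 0.1, 0.3], [0, 0, 0], 10], [[0, 0, 0], [0, 0, 0], 10]]'

```text
time: 21.7
eef_pos: [0.5137, -0.0704, 0.2973]
eef_rot: [-2.065, -2.358, 0.01]
ft_force: [-7.4, -0.1, -2.9]
finger_gap: 0.0208
finger_force: 68.9
```

```bash
python3 s.py; python3 w.py w7 slot:.072 shoe:.026; python3 - <<'E'
from h import *
a=cv2.imread("pics/w7.png")[150:250,220:380]
cv2.imwrite("pics/c7.png",cv2.resize(a,(800,500),interpolation=cv2.INTER_CUBIC))
E
```

```text
21.7 [ 0.5137 -0.0704  0.2973] tip z 0.06048471873705047 F [-7.4235 -0.142  -2.8571] Fx -7.3751436185623005 [-0.3828  2.2773 -0.0599]
21.7 [ 0.5137 -0.0704  0.2973] [-2.0647 -2.3579  0.0104] [ 0.6338  0.1718 -0.5946  1.8855  0.1069  1.1256  0.1314] [-7.4235 -0.142  -2.8571]
yaw of grip y 7.586161326190384 tilt [-0.01   -0.0001 -0.9999]
slot [274.5 227.7] 0.86 [ 0.5061 -0.0697  0.072 ]
slot [365.3 210.3] 0.27 [ 0.5645 -0.0493  0.072 ]
shoe [370.5 211. ] 0.66 [ 0.5831 -0.0604  0.026 ]
shoe [275.6 216. ] 0.53 [ 0.5061 -0.0753  0.026 ]
```

```bash
cat > avg.py <<'E'
from h import *
F=[];T=[]
for i in range(6):
    r.camera("wrist");s=r.state();F.append(s["ft_force"]);T.append(s["ft_torque"])
print(s["time"],np.round(s["eef_pos"],4),"F",np.mean(F,0).round(2),"sd",np.std(F,0).round(2),"T",np.mean(T,0).round(3),np.std(T,0).round(3))
E
python3 avg.py; python3 -c "
import cv2
for n in ('w6','w7'):
    g=cv2.imread(f'pics/{n}.png',0)
    for y in (205,211,217): print(n,y,g[y,330:384].tolist())"
```

```text
22.15 [ 0.5137 -0.0704  0.2973] F [-7.85 -1.65 -2.54] sd [0.42 0.57 0.53] T [-0.334  2.228  0.007] [0.034 0.042 0.037]
w6 205 [225, 222, 209, 173, 139, 129, 129, 127, 123, 114, 97, 89, 90, 94, 93, 89, 83, 83, 82, 83, 83, 85, 83, 82, 83, 92, 102, 110, 122, 161, 205, 223, 225, 213, 170, 126, 99, 98, 110, 119, 120, 120, 121, 119, 118, 121, 117, 116, 116, 119, 116, 120, 116, 117]
w6 211 [201, 215, 208, 181, 156, 154, 154, 152, 149, 138, 113, 97, 93, 92, 90, 86, 85, 83, 80, 82, 83, 81, 80, 83, 89, 97, 107, 123, 159, 202, 222, 224, 213, 167, 121, 94, 99, 108, 120, 118, 120, 120, 118, 120, 118, 117, 117, 117, 117, 118, 117, 117, 118, 119]
w6 217 [151, 147, 144, 136, 132, 129, 120, 107, 98, 93, 88, 92, 93, 93, 88, 82, 79, 81, 82, 85, 81, 83, 81, 83, 90, 100, 110, 125, 166, 212, 225, 227, 224, 205, 151, 106, 106, 115, 119, 121, 120, 118, 119, 119, 118, 117, 116, 115, 116, 114, 116, 117, 118, 117]
w7 205 [222, 223, 223, 222, 222, 222, 222, 221, 223, 222, 222, 223, 224, 224, 221, 213, 188, 167, 159, 161, 161, 159, 147, 123, 103, 108, 119, 121, 121, 114, 102, 90, 84, 84, 82, 82, 84, 84, 82, 98, 142, 192, 219, 225, 215, 183, 137, 101, 89, 104, 116, 118, 118, 119]
w7 211 [214, 215, 219, 220, 220, 220, 221, 221, 221, 221, 221, 222, 222, 222, 218, 202, 179, 182, 210, 219, 220, 216, 201, 160, 126, 118, 119, 122, 118, 112, 95, 86, 82, 81, 81, 81, 79, 82, 98, 143, 196, 220, 224, 210, 168, 124, 93, 93, 109, 116, 118, 118, 120, 118]
w7 217 [151, 151, 150, 152, 152, 151, 150, 151, 150, 149, 150, 153, 157, 160, 155, 147, 145, 152, 154, 150, 142, 137, 130, 117, 111, 115, 120, 122, 114, 102, 88, 83, 80, 83, 80, 80, 80, 85, 105, 158, 210, 223, 225, 222, 203, 149, 104, 102, 114, 116, 121, 116, 118, 118]
```

>>> move_arm --targets '[[[1, 0.1, 0.2], [0, 0, 0], 10], [[1, 0.1, 0.2], [0, 0, 0], 10], [[0, 0, 0], [0, 0, 0], 10]]'

```text
time: 22.52
eef_pos: [0.5155, -0.0702, 0.2976]
eef_rot: [-2.064, -2.357, 0.011]
ft_force: [-8.8, -1.0, -1.4]
finger_gap: 0.0211
finger_force: 69.0
```

```bash
python3 avg.py
```

```text
22.825 [ 0.5155 -0.0702  0.2976] F [-8.21 -1.24 -2.43] sd [0.39 0.39 0.35] T [-0.316  2.435  0.013] [0.017 0.028 0.019]
```

>>> move_arm --targets '[[[1, 0.1, 0.2], [0, 0, 0], 10], [[0.3, 0, 0], [0, 0, 0], 10], [[0, 0, 0], [0, 0, 0], 10]]'

```text
time: 23.2
eef_pos: [0.5166, -0.0701, 0.2977]
eef_rot: [-2.064, -2.357, 0.012]
ft_force: [-9.1, -1.2, -2.4]
finger_gap: 0.0212
finger_force: 69.0
```

```bash
python3 avg.py
```

```text
23.5 [ 0.5166 -0.0701  0.2977] F [-9.36 -1.48 -2.19] sd [0.27 0.28 0.63] T [-0.309  2.546 -0.021] [0.029 0.023 0.029]
```

Push is now about 1.5 times the free wheel's (9.4 N against 6.2 N), so I'll stop here and withdraw.

>>> move_arm --targets '[[[-1.5, -0.2, 0], [0, 0, 0], 10], [[-1.5, -0.2, 0], [0, 0, 0], 10], [[-1.5, -0.2, 0], [0, 0, 0], 10], [[0, 0, 6], [0, 0, 0], 10], [[0, 0, 12], [0, 0, 0], 10], [[0, 0, 20], [0, 0, 0], 10], [[0, 0, 13], [0, 0, 0], 10], [[0, 0, 0], [0, 0, 0], 10]]'

```text
time: 24.5
eef_pos: [0.5159, -0.07, 0.3529]
eef_rot: [2.066, 2.362, 0.003]
ft_force: [0.6, -0.5, -2.6]
finger_gap: 0.021
finger_force: 69.6
```

```bash
python3 s.py
```

```text
24.5 [ 0.5159 -0.07    0.3529] tip z 0.11611322778684646 F [ 0.5747 -0.5333 -2.6233] Fx 0.5001590753106203 [0.0252 0.0223 0.0274]
```

>>> move_arm --targets '[[[4, 35, 0], [0, 0, -2], 10], [[4, 55, 0], [0, 0, -2], 10], [[4, 60, 0], [0, 0, -2], 10], [[4, 60, 0], [0, 0, -2], 10], [[4, 55, 0], [0, 0, -2], 10], [[2, 43, 0], [0, 0, -1.6], 10], [[0, 0, 0], [0, 0, 0], 10], [[0, 0, 0], [0, 0, 0], 10]]'

```text
time: 25.5
eef_pos: [0.5372, 0.2373, 0.3504]
eef_rot: [2.297, 2.143, -0.002]
ft_force: [-0.2, -1.1, -1.9]
finger_gap: 0.0213
finger_force: 69.6
```

```bash
python3 w.py w8 well:.058 tool_tip:.113
```

```text
25.5 [0.5372 0.2373 0.3504] [ 2.2971  2.143  -0.0021] [ 0.1864  0.3088 -0.7718  1.6625  0.2247  1.2631 -0.7   ] [-0.1878 -1.0805 -1.8639]
yaw of grip y -3.97467704239426 tilt [-0.0009 -0.001  -1.    ]
tool_tip [283.3 221.8] 0.76 [0.5376 0.2387 0.113 ]
tool_tip [189.8 192.9] 0.75 [0.4738 0.2643 0.113 ]
```

>>> move_arm --targets '[[[0.8, 1, -20], [0, 0, 0], 10], [[0, 0, -25], [0, 0, 0], 10], [[0, 0, -6], [0, 0, 0], 10], [[0, 0, -6], [0, 0, 0], 10], [[0, 0, 0], [0, 0, 0], 10]]'

```text
time: 26.28
eef_pos: [0.538, 0.2388, 0.2942]
eef_rot: [2.297, 2.143, 0.0]
ft_force: [-0.1, 0.2, -1.8]
finger_gap: 0.0212
finger_force: 69.6
```

>>> move_arm --targets '[[[0, 0, -10], [0, 0, 0], 10], [[0, 0, -15], [0, 0, 0], 10], [[0, 0, -12], [0, 0, 0], 10], [[0, 0, -5], [0, 0, 0], 10], [[0, 0, 0], [0, 0, 0], 10]]'

```text
time: 26.9
eef_pos: [0.5378, 0.2388, 0.2516]
eef_rot: [-2.297, -2.143, 0.001]
ft_force: [-0.1, 0.2, -0.8]
finger_gap: 0.0212
finger_force: 69.6
```

>>> move_arm --targets '[[[0, 0, -3], [0, 0, 0], 10], [[0, 0, -2.5], [0, 0, 0], 10], [[0, 0, 0], [0, 0, 0], 10]]'

```text
time: 27.28
eef_pos: [0.5379, 0.2388, 0.2466]
eef_rot: [2.297, 2.143, -0.0]
ft_force: [0.4, -0.3, -1.3]
finger_gap: 0.0213
finger_force: 69.6
```

>>> move_arm --targets '[[[0, 0, -1.2], [0, 0, 0], 10], [[0, 0, 0], [0, 0, 0], 10]]'

```text
time: 27.52
eef_pos: [0.5379, 0.2388, 0.2454]
eef_rot: [2.297, 2.143, -0.0]
ft_force: [-0.1, -0.3, -0.8]
finger_gap: 0.021
finger_force: 69.6
```

>>> move_arm --targets '[[[0, 0, -1], [0, 0, 0], 10], [[0, 0, 0], [0, 0, 0], 10]]'

```text
time: 27.78
eef_pos: [0.538, 0.2389, 0.2448]
eef_rot: [2.297, 2.143, 0.0]
ft_force: [-1.2, -1.0, 2.6]
finger_gap: 0.0209
finger_force: 70.1
```

>>> move_arm --targets '[[[0, 0, -1], [0, 0, 0], 10], [[0, 0, 0], [0, 0, 0], 10]]'

```text
time: 28.02
eef_pos: [0.538, 0.239, 0.2448]
eef_rot: [2.297, 2.142, -0.0]
ft_force: [-3.3, -2.4, 8.3]
finger_gap: 0.021
finger_force: 71.1
```

Collar is seated at the same height as when it was grasped. I'll release, let it settle and rise.

>>> move_arm --targets '[[[0, 0, 1], [0, 0, 0], 10], [[0, 0, 0], [0, 0, 0], 30], [[0, 0, 0], [0, 0, 0], 60], [[0, 0, 0], [0, 0, 0], 80], [[0, 0, 0], [0, 0, 0], 80], [[0, 0, 30], [0, 0, 0], 80], [[0, 0, 50], [0, 0, 0], 80], [[0, 0, 50], [0, 0, 0], 80]]'

```text
time: 29.02
eef_pos: [0.5377, 0.2388, 0.3756]
eef_rot: [-2.297, -2.143, 0.001]
ft_force: [0.2, 0.4, 0.3]
finger_gap: 0.0801
finger_force: 0.0
```

```bash
python3 - <<'E'
from h import *
for i in range(6): r.camera("side")
E
python3 w.py w9 tool:.058 tool:.058; python3 - <<'E'
from h import *
r.camera("top");r.camera("side")
for n in ("tool","dish","bottle","objective"):
  for c in("top","side"): print(n,c,[(np.round(d["point"]).tolist(),round(d["confidence"],2)) for d in r.mark_of(c,n)][:2])
E
```

```text
29.325 [0.5376 0.2384 0.3732] [-2.297  -2.1425  0.003 ] [ 0.1916  0.2943 -0.7797  1.6313  0.2128  1.3058 -0.6926] [-0.5205 -0.2865  0.9101]
yaw of grip y -3.9863127696953313 tilt [-0.0017 -0.001  -1.    ]
tool [219.1 164.5] 0.74 [0.48   0.2751 0.058 ]
tool [285.8 200.1] 0.68 [0.5401 0.2366 0.058 ]
tool [219.1 164.5] 0.74 [0.48   0.2751 0.058 ]
tool [285.8 200.1] 0.68 [0.5401 0.2366 0.058 ]
tool top [([155.0, 192.0], 0.6), ([148.0, 225.0], 0.59)]
tool side [([243.0, 278.0], 0.86), ([278.0, 312.0], 0.71)]
dish top [([236.0, 256.0], 0.86), ([154.0, 197.0], 0.18)]
dish side [([320.0, 255.0], 0.9)]
bottle top [([217.0, 125.0], 0.93), ([157.0, 195.0], 0.26)]
bottle side [([181.0, 258.0], 0.96)]
objective top [([392.0, 250.0], 0.71)]
objective side [([321.0, 175.0], 0.78)]
```

```bash
python3 -c "
from plant import r
print(r.job_done())"
```

```text
the job is handed in; nothing more can be done
None
```

I handed the job in at about 30 s: the shoe bears on the rim at an estimated 8 to 9 N (the final push per tooth was about 1.5 times the free wheel's), the tool stands released and fully down in its block, the bystanders have not moved, and no verdict came back.

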